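# Show the coppersmith the next job

### The arm

A 6-joint arm with a two-finger parallel gripper is mounted at the origin on the work surface. World frame = base frame: x ahead of the robot, y to its left, z up, the work surface at z = 0. Lengths are in m, angles in rad, forces in N, time in s.
With the tool pointing down it reaches from about 0.35 to 0.975 m from the base axis. Payload 4.9 kg.
Tool frame: the origin (TCP) lies between the finger pads, 19 mm behind the fingertips; this is the grasp point; z points along the fingers, y is the line along which they close (so a half turn about z gives the same grasp; the last joint's range is limited). The gripper opens to 85 mm and grips with 20 to 120 N. Pads are 22 mm wide; open, the fingers measure 114 mm over their backs; the gripper's body (76 mm by 85 mm) begins 54 mm behind the grasp point. The pads swing forward as they close: fully open they stand 13 mm farther back than shut.
Start: joints at [1.061, 0.053, 1.613, -0, 1.476, -0.119], TCP at [0.238, 0.578, 0.25] pointing down, gripper open.
Joint ranges: [-3.01, 3.01], [-1.01, 2.22], [0.06, 2.58], [-1.02, 4.17], [0.09, 2.62], [-3.14, 3.14]. Speed limits (rad/s): [2.57, 2.57, 3.14, 3.14, 3.14, 3.14].

### API

Orientations are given as a unit quaternion [w, x, y, z].
In Python, from plant import manip gives the robot as it stands.
- The arm moves only by the tool move_arm, never from a script. Its argument "increments" is one flat list of numbers, 5 for each row, row after row: the shift along the tool's x, y, z in mm, then the turn about the tool's z in rad, then the opening, from 0 (shut) to 1 (fully open). In form: [tx, ty, tz, spin, jaw, tx, ty, tz, spin, jaw, ...]. A call has 1 to 8 rows; each row shifts and turns the commanded pose from where the row before left it, along the tool's axes as they then stand; what a row does not reach is not made up. A row lasts 1/12 s, in which the tool goes at most 41.7 mm and 7.16 degrees, less where a joint would pass 70% of its speed; a pose out of reach is approached as far as the arm can. A call with a gripper value outside its range is refused whole. The fingers move at their own pace and stop on an object; the grip force is fixed at half the most. Time passes only in rows, so rows that do not move let the fingers close. It gives the time, the measured TCP pose, the force, the opening and the grip force at its end, in the units of the state.
- manip.state(): the state, without advancing time (a new reading comes with each control period).
- manip.grab_frame(name): name is "scene" or "side" or "wrist"; returns a dict with "image" (420x560x3 uint8, blue, green, red), "fov_y" (degrees; the focal length in pixels is half the picture's height over the tangent of half this angle, whatever the lens; pixels are square), "cx", "cy" (the principal point, pixels), "k1" (the pictures are not rectified: a ray, as slopes to the right and down, at radius r is drawn at 1 + k1 r^2 times it, then the intrinsics apply), "eye" and "rotation" of the camera in the world; the wrist camera has in their place "T_tool_cam" (4x4, takes a point from camera to tool coordinates, whose origin is the TCP and whose axes are the flange's). Camera axes: x right, y down, z forward; pixel columns grow to the right and rows downward; lengths in m; the calibration is good to about 2 mm. A picture is of the moment at which its call begins: read the wrist's pose just before it. There is no depth.
- manip.job_done(): hands the job in; it is judged then, once.
The state is a dict: "time": time; "joint_pos": joint angles; "joint_vel": joint speeds; "joint_efforts": joint torques, N m; "tool_pos": TCP position; "tool_rot": TCP orientation; "contact_force": force on the tool from outside, world axes, zero at the start; "ft_torque": the same for the moment, N m; "gripper_width": opening from 0.0 (shut) to 1.0 (fully open); "grasp_force": force on a finger pad.
Only numpy, scipy, OpenCV 4.12 (cv2) and the standard library are available. Lean on these libraries where they do the work, as an engineer would, in place of code of your own. Each camera call takes 0.05 s, during which the arm holds its last target. There are 200 camera calls.

### The job

Show the coppersmith the next job: first push the switch's lever fully over, away from its start, to put the bench lamp on. Then point at the small round lump on the copper panel, with the fingertips one to five centimetres above it, for two seconds; then point in the same way at the top of the ball-headed stake, which is the tool for it. Stay over the stake for two seconds and finish there, still pointing and touching nothing; throughout, neither the panel, the stakes nor any loose thing on the bench may be touched, shifted or lifted.

Things in the scene. Friction and masses are not known exactly. Their poses are not given: they have to be found in the camera images.
- lump_top (a point): Top of the small round lump, a copper bump 36 mm across and 14 mm high on the copper panel: the smallest of the panel's three bosses. Its top is 30 mm above the bench. It may stand at any of the three places on the panel. This point is the crown of the lump; z up.
- panel: Flat square copper sheet on a dark wooden board, 230 x 230 mm, 16 mm thick over all, fixed to the bench. Origin under its centre at bench height; x and y along its sides, z up. It carries three copper bosses about 110 mm apart.
- dome: The large round copper boss on the panel, 72 mm across, 20 mm high; origin at the centre of its foot, on the panel. Not to be pointed at.
- ridge: The long copper boss on the panel, 84 x 28 mm, 14 mm high, round-ended; its long way is its x axis; origin at the centre of its foot, on the panel. Not to be pointed at.
- ball_top (a point): Top of the ball-headed stake: the crown of a 40 mm steel ball, 110 mm above the bench.
- ball_stake: The ball-headed stake: loose upright steel tool, 110 mm tall, about 0.8 kg, round foot 60 mm across, 18 mm stem, 40 mm ball on top. Origin under its foot, z up. It stands in a row with the two other stakes, in any order, on the robot's right, centres 70 mm or more apart.
- mushroom_stake: A stake with the same foot and height (110 mm) whose head is a wide flat mushroom, 60 mm across. Loose; origin under its foot. Leave it alone.
- square_stake: A stake with the same foot and height (110 mm) whose head is a square block, 38 x 38 x 22 mm. Loose; origin under its foot. Leave it alone.
- switch (a joint): Angle of the lamp switch's lever, rad: 0 leaning 0.5 rad to the -x side of its base (off), 0.5 upright, 1.0 leaning 0.5 rad to the +x side (on, at its stop). It starts between 0 and 0.2 and stays where it is left; 1 to 2 N at its ball moves it. Pivot 22 mm above the bench over the base's origin.
- switch_tip (a point): Centre of the black ball, 26 mm across, at the end of the switch's 80 mm lever; 92 mm above the bench at either end of its swing, 102 mm when upright.
- switch_base: Grey base of the lamp switch, 70 x 50 x 25 mm, fixed to the bench on the robot's left. Origin under its centre; z up. The lever swings over its x axis and is pushed towards +x (roughly away from the robot).
- mallet: Pale wooden mallet head standing on end, 72 mm across, 132 mm tall, loose; origin under its centre. Leave it alone.
- bowl: Small copper bowl, 100 mm across, 45 mm tall, loose; origin under its centre. Leave it alone.
- jar: Glass jar with steel lid, 56 mm across, 85 mm tall, loose; origin under its centre. Leave it alone.
- hammer: Hammer, 260 mm long, lying, 26 mm high, wooden handle, steel head at its +x end; origin under its middle. Leave it alone.
- wedge: Pale wooden block, 50 x 80 x 30 mm, loose; origin under its centre. Leave it alone.
- tin: Plain steel can, 66 mm across, 100 mm tall, loose; origin under its centre. Leave it alone.
- collar: Steel ring, 52 mm across, 28 mm hole, 18 mm high, loose; origin under its centre. Leave it alone.
- lump: The small round lump itself, 36 mm across, 14 mm high; origin at the centre of its foot, on the panel, 16 mm above the bench.
Mind the look-alikes: they are no part of the job. Leave any blue look-alike of the switch_base alone.

How it is judged:
On the way, in this order (a step that is already met when the one before it is completed fails the run):
1. the lamp switch's lever is pushed fully over (value of joint switch above 0.85 rad), for 0.2 s.
2. the tool points at the small lump from just above, and dwells (value of joint switch above 0.85 rad and horizontal distance between the grasp point and lump_top below 0.022 m and z of the grasp point in the frame of lump_top between 0.018 and 0.085 m), for 1.5 s.
3. the tool points at the ball-headed stake from just above, and dwells (value of joint switch above 0.85 rad and horizontal distance between the grasp point and ball_top below 0.022 m and z of the grasp point in the frame of ball_top between 0.018 and 0.085 m), for 1.5 s.
At the end, for the whole second after the job is handed in: Lever over 0.85 rad; TCP within 22 mm of the ball stake's crown in plan and 18 to 85 mm above it, touching nothing; every stake within 12 mm of its start and upright to 0.15 rad; every other loose thing within 20 mm of its start (all of step 3 and distance of each of ball_stake, mushroom_stake, square_stake from where it was at the start of the episode below 0.012 m and angle between each of ball_stake, mushroom_stake, square_stake's own z axis and vertical below 0.15 rad and distance of each of mallet, bowl, jar, hammer, wedge, tin, collar from where it was at the start of the episode below 0.02 m).
It fails at once if the panel or one of its bosses is touched (contact force between any of the fingers, the arm and panel above 0.5 N or contact force between any of the fingers, the arm and lump above 0.5 N or contact force between any of the fingers, the arm and dome above 0.5 N or contact force between any of the fingers, the arm and ridge above 0.5 N).
It fails at once if a stake is touched, shifted, tipped or lifted (contact force between any of the fingers, the arm and ball_stake above 0.5 N or contact force between any of the fingers, the arm and mushroom_stake above 0.5 N or contact force between any of the fingers, the arm and square_stake above 0.5 N or not (distance of ball_stake from where it was at the start of the episode below 0.012 m) or not (distance of mushroom_stake from where it was at the start of the episode below 0.012 m) or not (distance of square_stake from where it was at the start of the episode below 0.012 m) or not (angle between ball_stake's own z axis and vertical below 0.15 rad) or not (angle between mushroom_stake's own z axis and vertical below 0.15 rad) or not (angle between square_stake's own z axis and vertical below 0.15 rad)).
It fails at once if a bystander is touched, shifted or lifted (contact force between any of the fingers, the arm and mallet above 0.5 N or contact force between any of the fingers, the arm and bowl above 0.5 N or contact force between any of the fingers, the arm and jar above 0.5 N or contact force between any of the fingers, the arm and hammer above 0.5 N or contact force between any of the fingers, the arm and wedge above 0.5 N or contact force between any of the fingers, the arm and tin above 0.5 N or contact force between any of the fingers, the arm and collar above 0.5 N or not (distance of mallet from where it was at the start of the episode below 0.02 m) or not (distance of bowl from where it was at the start of the episode below 0.02 m) or not (distance of jar from where it was at the start of the episode below 0.02 m) or not (distance of hammer from where it was at the start of the episode below 0.02 m) or not (distance of wedge from where it was at the start of the episode below 0.02 m) or not (distance of tin from where it was at the start of the episode below 0.02 m) or not (distance of collar from where it was at the start of the episode below 0.02 m)).
It also fails if it takes over 48 s, if anything falls off the work surface, if the arm or the gripper's body presses on something with over 40 N, if the wrist force passes 120 N, or if a joint passes its speed limit or range.

## Working session

There is one attempt and no reset: what is moved stays moved. The work goes in short steps, Python scripts to look and compute and a tool call to move; the robot and the scene stay as the last step left them, time stands still between calls to the robot, and variables do not carry over. Pictures are saved under pics/ and viewed, at most 10 in all, crops included, and the job is handed in when it is done.

Besides the shell and the picture viewer there is one more tool, called after "Call:" in YAML: its name, and indented under it one key for each argument. move_arm: Moves the arm, as the interface text tells. Its arguments: {"type":"object","properties":{"increments":{"type":"array"}},"required":["increments"]}

```bash
mkdir -p pics; cat > h.py <<'E'
import numpy as np, cv2, pickle
from plant import manip
def K(f):
    F=210/np.tan(np.radians(f["fov_y"])/2); return F
def ray(f,u,v):
    F=K(f); d=np.array([(u-f["cx"])/F,(v-f["cy"])/F]); p=d.copy()
    for _ in range(30): p=d/(1+f["k1"]*(p@p))
    r=np.array(f["rotation"])@np.array([p[0],p[1],1]); return np.array(f["eye"]),r/np.linalg.norm(r)
def onz(f,u,v,z):
    e,r=ray(f,u,v); return e+r*(z-e[2])/r[2]
def proj(f,P):
    c=np.array(f["rotation"]).T@(np.array(P)-np.array(f["eye"])); s=c[:2]/c[2]; s=s*(1+f["k1"]*(s@s))
    return s*K(f)+[f["cx"],f["cy"]]
def tri(obs):
    A=0;b=0
    for f,u,v in obs:
        e,r=ray(f,u,v); M=np.eye(3)-np.outer(r,r); A=A+M; b=b+M@e
    return np.linalg.solve(A,b)
def load(n): return pickle.load(open(n+".pkl","rb"))
def snap(name,out):
    f=manip.grab_frame(name); pickle.dump(f,open(out+".pkl","wb")); cv2.imwrite("pics/"+out+".png",f["image"]); return f
E
python3 - <<'E'
from h import *
print(manip.state())
for n in("scene","side"):
    f=snap(n,n); print({k:v for k,v in f.items() if k!="image"})
E
```

```text
{'time': 0.0, 'joint_pos': array([ 1.06101395e+00,  5.33477203e-02,  1.61428287e+00, -7.61559868e-06,
        1.47600708e+00, -1.18964780e-01]), 'joint_vel': array([-0.00220427, -0.00054219,  0.00017944,  0.00032184, -0.0012405 ,
       -0.00079182]), 'joint_efforts': array([ 5.83914425e-04, -3.93692064e+01, -3.70169699e+01, -1.21422127e-04,
        7.05702594e-03, -2.13478489e-05]), 'tool_pos': array([0.23778518, 0.5773695 , 0.24877529]), 'tool_rot': array([-3.12576592e-04,  1.94167112e-01,  9.80967934e-01, -9.73568464e-04]), 'contact_force': array([-0.39192315, -0.63696743,  0.54841056]), 'ft_torque': array([ 0.00852041,  0.07775049, -0.01195102]), 'grasp_force': 0.0, 'gripper_width': 1.0006393753830278}
{'fov_y': 57.98748282345053, 'cx': 277.78193838253566, 'cy': 208.99346278976222, 'k1': 0.012492448420542264, 'eye': array([1.11767934, 0.02637809, 0.97618019]), 'rotation': array([-0.19828038,  0.68760998,  0.66811646, -0.20371008])}
{'fov_y': 43.472433200052066, 'cx': 285.46784879203454, 'cy': 210.31324217063457, 'k1': -0.06843011036598887, 'eye': array([ 0.31783055, -0.94016833,  0.97176762]), 'rotation': array([-0.40247285,  0.90822814, -0.10383418,  0.04853569])}
```

```bash
python3 - <<'E'
s=open('h.py').read()
s=s.replace('np.array(f["rotation"])','RM(f)').replace('def K(f)','from scipy.spatial.transform import Rotation as R\ndef RM(f):\n    q=f["rotation"]; return R.from_quat([q[1],q[2],q[3],q[0]]).as_matrix()\ndef K(f)')
open('h.py','w').write(s)
E
```

```text
(no output)
```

View pics/scene.png

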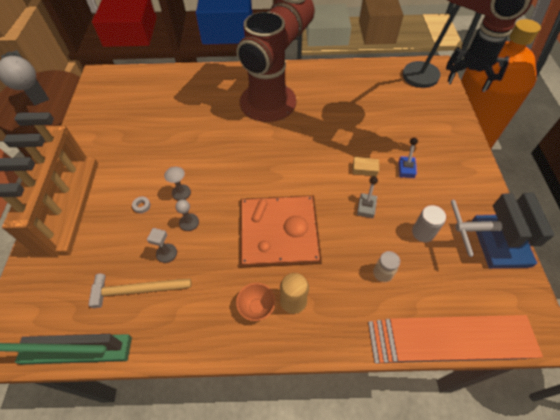

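View pics/side.png

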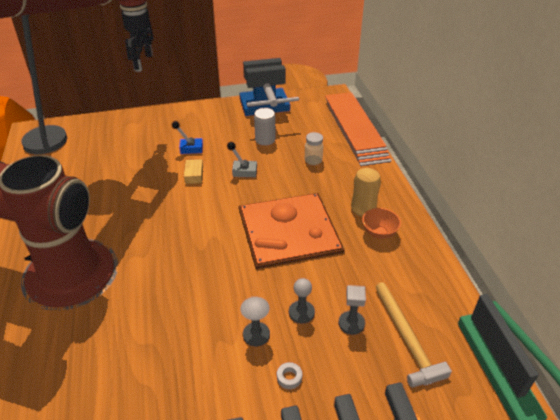

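The scene view shows the grey switch (368,205) with its ball at (374,181), the blue look-alike at (408,165), the lump at (264,246) and the ball stake's head at (182,207). The side view shows the switch ball at (231,146), the lump at (315,232) and the ball stake's head at (303,288). I'll triangulate these and view enlarged crops.

```bash
python3 - <<'E'
from h import *
a,b=load("scene"),load("side")
np.set_printoptions(precision=3,suppress=True)
for n,p,q in [("sw",(374,181),(231,146)),("lump",(264,246),(315,232)),("ball",(182,207),(303,288)),("base",(368,198),(243,163)),("mush",(175,175),(255,305)),("sq",(156,237),(355,296))]:
    print(n,tri([(a,*p),(b,*q)]))
print("tin",onz(a,433,212,.1)," wedge",onz(a,366,163,.03),"blueball",tri([(a,413,141),(b,176,126)]),"jar",onz(a,388,262,.085),"mallet",onz(a,294,283,.132))
def c(f,u,v,w=35,h=30): return cv2.resize(f["image"][v-h:v+h,u-w:u+w],(392,300),interpolation=cv2.INTER_CUBIC)
r1=np.hstack([c(a,370,195),c(b,240,155)]); r2=np.hstack([c(a,185,212),c(b,305,298)])
cv2.imwrite("pics/crop1.png",np.vstack([r1,r2]))
E
```

```text
sw [0.453 0.31  0.09 ]
lump [ 0.618 -0.015  0.018]
ball [ 0.524 -0.242  0.088]
base [0.481 0.296 0.038]
mush [ 0.415 -0.272  0.098]
sq [ 0.623 -0.297  0.099]
tin [0.572 0.448 0.1  ]  wedge [0.336 0.315 0.03 ] blueball [0.305 0.454 0.091] jar [0.709 0.305 0.085] mallet [0.778 0.06  0.132]
```

View pics/crop1.png

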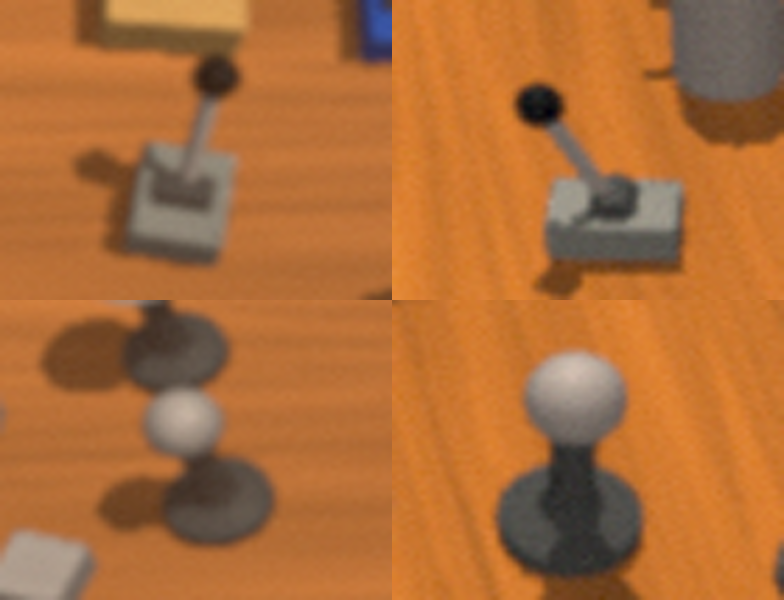

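```bash
python3 - <<'E'
from h import *
a,b=load("scene"),load("side")
np.set_printoptions(precision=4,suppress=True)
print("sw",tri([(a,373.75,180),(b,231.3,145.8)]),"ball",tri([(a,182.9,206.2),(b,302.9,287.6)]))
c=[onz(a,335+x/5.6,165+y/5,.025) for x,y in[(150,145),(237,153),(222,247),(130,240)]]
print(np.array(c),np.mean(c,0))
d=[onz(b,205+(x-392)/5.6,125+y/5,.025) for x,y in[(553,180),(683,180),(680,233),(547,230)]]
print(np.array(d),np.mean(d,0))
for z in(.02,.025,.03): print("lump",onz(a,264,246,z),onz(b,315,232,z))
print("wrist",manip.state()["tool_rot"])
E
```

```text
sw [0.4533 0.3078 0.0934] ball [ 0.5232 -0.2406  0.0888]
[[0.4533 0.2851 0.025 ]
 [0.4609 0.3312 0.025 ]
 [0.528  0.3121 0.025 ]
 [0.5215 0.2646 0.025 ]] [0.4909 0.2983 0.025 ]
[[0.4594 0.3248 0.025 ]
 [0.527  0.3093 0.025 ]
 [0.5158 0.2592 0.025 ]
 [0.4487 0.2774 0.025 ]] [0.4877 0.2927 0.025 ]
lump [ 0.6196 -0.0151  0.02  ] [ 0.6165 -0.016   0.02  ]
lump [ 0.6222 -0.0149  0.025 ] [ 0.615  -0.0208  0.025 ]
lump [ 0.6248 -0.0147  0.03  ] [ 0.6134 -0.0257  0.03  ]
wrist [-0.0003  0.1942  0.981  -0.0009]
```

Call:
move_arm:
  increments: [-32,-21.5,0,0,0,-32,-21.5,0,0,0,-32,-21.5,0,0,0,-32,-21.5,0,0,0,-32,-21.5,0,0,0,-32,-21.5,0,0,0,-32,-21.5,0,0,0,-32,-21.5,0,0,0]

```text
time: 0.77
tool_pos: [0.4096, 0.3195, 0.2496]
tool_rot: [-0.0, 0.194, 0.981, -0.0]
contact_force: [0.6, 0.3, 0.2]
gripper_width: -0.001
grasp_force: 0.0
```

Call:
move_arm:
  increments: [0,0,0,-0.11,0,0,0,0,0,0]

```text
time: 0.93
tool_pos: [0.4101, 0.3195, 0.2495]
tool_rot: [-0.0, 0.141, 0.99, -0.0]
contact_force: [-0.8, 0.1, 0.2]
gripper_width: 0.001
grasp_force: 0.0
```

```bash
cat >> h.py <<'E'
def wrist(out):
    s=manip.state(); f=manip.grab_frame("wrist"); q=s["tool_rot"]
    T=np.eye(4); T[:3,:3]=R.from_quat([q[1],q[2],q[3],q[0]]).as_matrix(); T[:3,3]=s["tool_pos"]
    M=T@np.array(f["T_tool_cam"]); x=R.from_matrix(M[:3,:3]).as_quat()
    f["eye"]=M[:3,3]; f["rotation"]=np.array([x[3],x[0],x[1],x[2]])
    pickle.dump(f,open(out+".pkl","wb")); cv2.imwrite("pics/"+out+".png",f["image"]); return f
def togo(P):
    s=manip.state(); q=s["tool_rot"]; return 1000*R.from_quat([q[1],q[2],q[3],q[0]]).as_matrix().T@(np.array(P)-s["tool_pos"])
E
python3 - <<'E'
from h import *
f=wrist("w1"); np.set_printoptions(precision=4,suppress=True)
print(f["eye"],proj(f,[.453,.308,.093]),manip.state()["tool_pos"],manip.state()["tool_rot"])
u=np.array([.961,-.276])
for z in(.25,.085): print(togo([.453-.045*u[0],.308-.045*u[1],z]))
E
```

```text
[0.3292 0.3435 0.3733] [276.1435 237.4396] [0.4094 0.3205 0.2495] [-0.0004  0.1418  0.9899 -0.0001]
[-0.337  -0.0318 -0.4585]
[ -0.4729   0.025  164.5414]
```

View pics/w1.png

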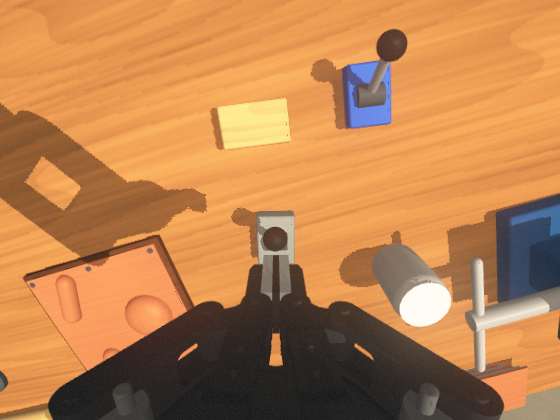

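The switch ball is at (276,238), matching the prediction of (276,237), and the base is aligned with the tool. I'll descend behind it.

Call:
move_arm:
  increments: [0,0,41,0,0,0,0,41,0,0,0,0,41,0,0,0,0,41,0,0,0,0,0,0,0]

```text
time: 1.4
tool_pos: [0.4023, 0.3187, 0.0764]
tool_rot: [-0.007, 0.14, 0.99, -0.005]
contact_force: [-1.7, -0.9, -1.1]
gripper_width: -0.0
grasp_force: 0.0
```

Call:
move_arm:
  increments: [-15,0,0,0,0,-15,0,0,0,0,-15,0,0,0,0,-15,0,0,0,0,-15,0,0,0,0,-15,0,0,0,0,-3,0,0,0,0,0,0,0,0,0]

```text
time: 2.07
tool_pos: [0.4991, 0.2959, 0.0872]
tool_rot: [-0.002, 0.141, 0.99, 0.001]
contact_force: [-7.8, 1.9, 7.3]
gripper_width: -0.001
grasp_force: 5.1
```

```bash
python3 - <<'E'
from h import *
np.set_printoptions(precision=4,suppress=True)
a=snap("scene","s2"); b=snap("side","b2"); w=wrist("w2")
u=np.array([.961,-.276]); c=np.array([.489,.296])
print(manip.state()["tool_pos"], (manip.state()["tool_pos"][:2]-c)@u)
for t in(.7,.85,1.0):
    P=[*(c+.08*np.sin(t-.5)*u),.022+.08*np.cos(t-.5)]; print(t,proj(a,P),proj(b,P))
def k(f,x,y,s): return cv2.resize(f["image"][y-30:y+30,x-35:x+35],(392,336),interpolation=cv2.INTER_CUBIC)
cv2.imwrite("pics/c2.png",np.hstack([k(a,365,205,0),k(b,255,155,0)]))
E
```

```text
[0.499  0.2959 0.0873] 0.009675040029277914
0.7 [371.31   193.2229] [249.5064 144.5301]
0.85 [370.5793 197.1456] [253.5627 145.5927]
1.0 [369.7585 201.2548] [257.4143 147.1294]
```

View pics/c2.png

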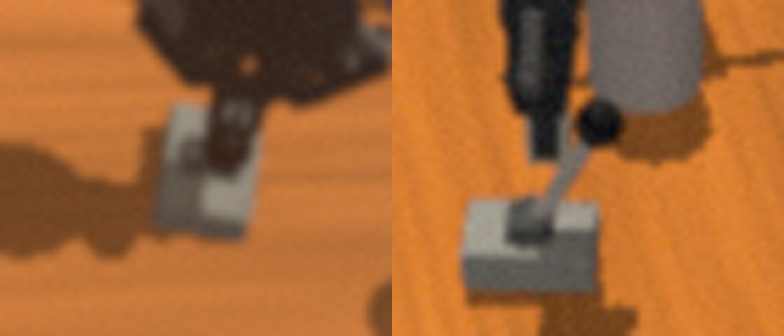

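The side crop has the lever ball at (257,147), matching a lever angle of 1.0 rad, so the lever is at its stop. I'll back off and rise.

Call:
move_arm:
  increments: [15,0,0,0,0,20,0,0,0,0,0,0,-35,0,0,0,0,-35,0,0,0,0,-35,0,0,0,0,-30,0,0,0,0,0,0,0]

```text
time: 2.8
tool_pos: [0.4684, 0.3067, 0.2297]
tool_rot: [0.006, 0.14, 0.99, 0.004]
contact_force: [1.2, 0.3, 0.1]
gripper_width: 0.002
grasp_force: 0.0
```

```bash
python3 - <<'E'
from h import *
np.set_printoptions(precision=4,suppress=True)
print(manip.state()["tool_pos"],togo([.58,-.016,.22]))
E
```

```text
[0.4684 0.3067 0.2297] [-196.5742 -279.2186    9.3821]
```

Call:
move_arm:
  increments: [-22,-32,0,0,0,-22,-32,0,0,0,-22,-32,0,0,0,-22,-32,0,0,0,-22,-32,0,0,0,-22,-32,0,0,0,-22,-32,0,0,0,-22,-32,0,0,0]

```text
time: 3.47
tool_pos: [0.5632, 0.0083, 0.2206]
tool_rot: [0.0, 0.14, 0.99, -0.0]
contact_force: [0.7, 0.1, 1.0]
gripper_width: 0.001
grasp_force: 0.0
```

Call:
move_arm:
  increments: [-20,-23,0,0,0,0,0,0,0,0,0,0,0,0,0,0,0,0,0,0]

```text
time: 3.8
tool_pos: [0.5756, -0.017, 0.2204]
tool_rot: [-0.0, 0.14, 0.99, 0.0]
contact_force: [-0.2, 0.5, -0.1]
gripper_width: -0.0
grasp_force: 0.0
```

```bash
python3 - <<'E'
from h import *
np.set_printoptions(precision=4,suppress=True)
f=wrist("w3"); print(manip.state()["tool_pos"],f["eye"],proj(f,[.618,-.016,.03]))
a=snap("scene","s3")
E
```

```text
[ 0.5755 -0.0164  0.2205] [0.4947 0.0068 0.3443] [286.188  222.1463]
```

View pics/w3.png

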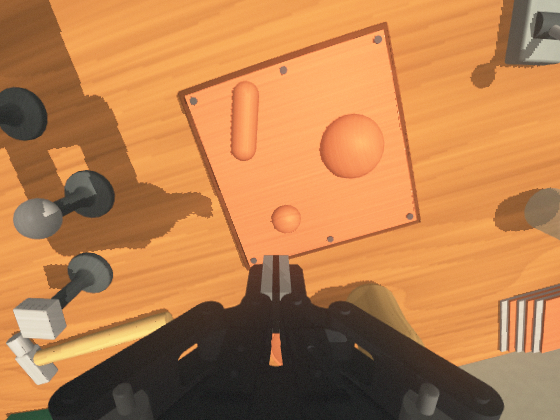

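The lump is at (286,219), against a prediction of (286,222). The ball stake's head is at (37,218).

```bash
python3 - <<'E'
from h import *
np.set_printoptions(precision=4,suppress=True)
a,b,w,w1=load("scene"),load("side"),load("w3"),load("w1")
for z in(.018,.022): print(onz(w,286,219,z),onz(a,264,246,z),onz(b,315,232,z))
L=tri([(w,286,219),(a,264,246),(b,315,232)]); print(L)
B=tri([(w,37,218),(a,182.9,206.2),(b,302.9,287.6)]); print(B)
print(togo([L[0],L[1],.080]))
E
```

```text
[ 0.6187 -0.016   0.018 ] [ 0.6185 -0.0152  0.018 ] [ 0.6172 -0.014   0.018 ]
[ 0.6172 -0.0157  0.022 ] [ 0.6206 -0.015   0.022 ] [ 0.6159 -0.0179  0.022 ]
[ 0.618  -0.0153  0.0186]
[ 0.5235 -0.2412  0.0901]
[-40.6778  12.4728 140.6632]
```

Call:
move_arm:
  increments: [-20,6,0,0,0,-20,6,0,0,0,0,0,30,0,0,0,0,30,0,0,0,0,30,0,0,0,0,25,0,0,0,0,15,0,0,0,0,8,0,0]

```text
time: 4.57
tool_pos: [0.6155, -0.015, 0.0797]
tool_rot: [-0.003, 0.139, 0.99, 0.0]
contact_force: [-0.4, -0.1, 0.2]
gripper_width: -0.001
grasp_force: 0.0
```

Call:
move_arm:
  increments: [0,0,0,0,0,0,0,0,0,0,0,0,0,0,0,0,0,0,0,0,0,0,0,0,0,0,0,0,0,0,0,0,0,0,0,0,0,0,0,0]

```text
time: 5.23
tool_pos: [0.6179, -0.0168, 0.0833]
tool_rot: [0.0, 0.14, 0.99, 0.0]
contact_force: [0.4, -0.5, -0.2]
gripper_width: 0.003
grasp_force: 0.0
```

Call:
move_arm:
  increments: [0,0,0,0,0,0,0,0,0,0,0,0,0,0,0,0,0,0,0,0,0,0,0,0,0,0,0,0,0,0,0,0,0,0,0,0,0,0,0,0]

```text
time: 5.9
tool_pos: [0.6177, -0.0167, 0.083]
tool_rot: [0.0, 0.14, 0.99, -0.0]
contact_force: [-0.8, 0.0, -0.2]
gripper_width: -0.002
grasp_force: 0.0
```

Call:
move_arm:
  increments: [0,0,0,0,0,0,0,0,0,0,0,0,0,0,0,0,0,0,0,0,0,0,0,0,0,0,0,0,0,0,0,0,0,0,0,0,0,0,0,0]

```text
time: 6.57
tool_pos: [0.6177, -0.0167, 0.083]
tool_rot: [-0.0, 0.14, 0.99, -0.0]
contact_force: [-0.5, -0.2, 0.8]
gripper_width: -0.002
grasp_force: 0.0
```

Call:
move_arm:
  increments: [0,0,0,0,0,0,0,0,0,0,0,0,0,0,0,0,0,0,0,0,0,0,-30,0,0,0,0,-40,0,0,0,0,-40,0,0,0,0,-40,0,0]

```text
time: 7.23
tool_pos: [0.6172, -0.0166, 0.2342]
tool_rot: [-0.001, 0.14, 0.99, 0.0]
contact_force: [1.1, -0.1, 0.2]
gripper_width: 0.002
grasp_force: 0.0
```

```bash
python3 - <<'E'
from h import *
np.set_printoptions(precision=4,suppress=True)
a=snap("scene","s4"); c=cv2.resize(a["image"][150:280,130:420],(800,359),interpolation=cv2.INTER_CUBIC); cv2.imwrite("pics/c4.png",c)
print(togo([.5235,-.241,.23]),togo([.5235,-.241,.16]))
E
```

```text
[  32.5324 -242.2771   14.6166] [  33.592  -242.4214   84.6085]
```

Call:
move_arm:
  increments: [5,-35,0,0,0,5,-35,0,0,0,5,-35,0,0,0,5,-35,0,0,0,5,-35,0,0,0,4,-35,0,0,0,3,-32,0,0,0,0,0,0,0,0]

```text
time: 7.95
tool_pos: [0.518, -0.2448, 0.233]
tool_rot: [-0.0, 0.143, 0.99, -0.001]
contact_force: [-0.4, 0.5, 0.2]
gripper_width: 0.0
grasp_force: 0.0
```

Call:
move_arm:
  increments: [0,0,0,0,0,0,0,0,0,0]

```text
time: 8.12
tool_pos: [0.52, -0.2401, 0.2328]
tool_rot: [0.0, 0.14, 0.99, 0.0]
contact_force: [-0.2, 0.1, 1.0]
gripper_width: 0.001
grasp_force: 0.0
```

```bash
python3 - <<'E'
from h import *
np.set_printoptions(precision=4,suppress=True)
print(manip.state()["tool_pos"],togo([.5235,-.241,.16]))
E
```

```text
[ 0.52   -0.2401  0.2328] [-3.6064  0.0491 72.8188]
```

Call:
move_arm:
  increments: [-3,0,20,0,0,0,0,20,0,0,0,0,15,0,0,0,0,10,0,0,0,0,5,0,0,0,0,0,0,0,0,0,0,0,0,0,0,0,0,0]

```text
time: 8.78
tool_pos: [0.5236, -0.2414, 0.1644]
tool_rot: [0.001, 0.14, 0.99, -0.0]
contact_force: [-0.6, 0.3, 0.5]
gripper_width: -0.002
grasp_force: 0.0
```

Call:
move_arm:
  increments: [0,0,0,0,0,0,0,0,0,0,0,0,0,0,0,0,0,0,0,0,0,0,0,0,0,0,0,0,0,0,0,0,0,0,0,0,0,0,0,0]

```text
time: 9.45
tool_pos: [0.5228, -0.2412, 0.163]
tool_rot: [-0.0, 0.14, 0.99, 0.0]
contact_force: [0.3, 0.5, 0.6]
gripper_width: 0.003
grasp_force: 0.0
```

Call:
move_arm:
  increments: [0,0,0,0,0,0,0,0,0,0,0,0,0,0,0,0,0,0,0,0,0,0,0,0,0,0,0,0,0,0,0,0,0,0,0,0,0,0,0,0]

```text
time: 10.12
tool_pos: [0.5228, -0.2412, 0.163]
tool_rot: [0.0, 0.14, 0.99, 0.0]
contact_force: [-0.0, -0.4, -0.6]
gripper_width: 0.001
grasp_force: 0.0
```

Call:
move_arm:
  increments: [0,0,0,0,0,0,0,0,0,0,0,0,0,0,0,0,0,0,0,0,0,0,0,0,0,0,0,0,0,0,0,0,0,0,0,0,0,0,0,0]

```text
time: 10.78
tool_pos: [0.5228, -0.2412, 0.163]
tool_rot: [-0.0, 0.14, 0.99, 0.0]
contact_force: [-1.1, 0.3, 0.7]
gripper_width: 0.004
grasp_force: 0.0
```

```bash
python3 - <<'E'
from h import *
print(manip.state()["tool_pos"]); snap("side","b5")
E
```

```text
[ 0.52280681 -0.24117312  0.1629884 ]
```

View pics/b5.png

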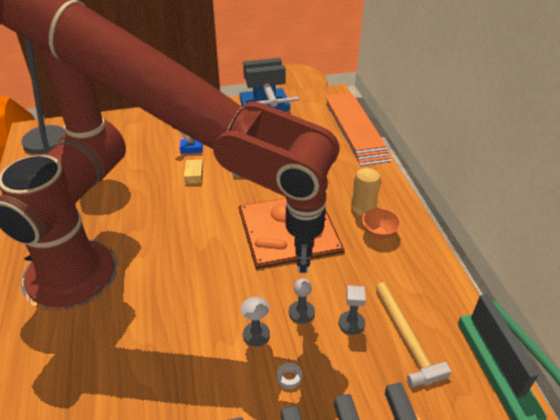

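The fingertips (303,268) are just above the ball head (303,288), and the stakes and loose things in view have not moved. The dwell is complete, so I'll hand in.

```bash
python3 -c "
from plant import manip; print(manip.job_done())"
```

```text
the job is handed in; nothing more can be done
None
```

Job handed in at about 11 s, with no verdict returned: I pushed the lever to its stop, pointed at the lump for over 2 s, and finished pointing about 3 cm above the ball-headed stake, with no contact seen except on the lever.

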